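# Load a specimen and set the tester's slide to the mark against its backlash

### The arm

A 6-joint arm with a two-finger parallel gripper is mounted at the origin on the work surface. World frame = base frame: x ahead of the robot, y to its left, z up, the work surface at z = 0. Lengths are in m, angles in rad, forces in N, time in s.
With the tool pointing down it reaches from about 0.275 to 1 m from the base axis. Payload 8.4 kg.
Tool frame: the origin (TCP) lies at the very end of the fingers, on their centre line; the grasp point (between the pads) lies 19 mm behind it (bot.pinch_z is the distance from the TCP to the grasp point, in m); z points along the fingers, y is the direction in which the jaws open and shut (so a half turn about z gives the same grasp; the last joint's range is limited). The gripper opens to 85 mm and grips with 20 to 120 N. Pads are 22 mm wide; open, the fingers measure 114 mm over their backs; the gripper's body (76 mm by 85 mm) begins 54 mm behind the grasp point. The pads swing forward as they close: fully open they stand 13 mm farther back than shut.
Start: joints at [1.184, 0.353, 1.633, -0, 1.155, -0.002], TCP at [0.235, 0.579, 0.231] pointing down, gripper open.
Joint ranges: [-2.63, 2.63], [-0.92, 2.1], [0.06, 2.66], [-1.3, 4.44], [0, 2.69], [-3.02, 3.02]. Speed limits (rad/s): [2.22, 2.22, 2.79, 3.14, 3.14, 3.14].

### API

Orientations are given as a unit quaternion [w, x, y, z].
In Python, from cell import bot, cams gives the robot as it stands. The module is installed in compiled form; this text tells all that it offers.
- The arm moves only by the tool play_rows, never from a script. Its arguments are lists of equal length, an entry for each row: "translation": the shift along the world's x, y, z as a fraction of full scale, a list of three; "dr": the turn, a rotation vector about the world's x, y, z as a fraction of full scale, a list of three; "grip": the closure in counts, from 0 (fully open) to 255 (shut). In form: {"translation": [[dx, dy, dz], ...], "dr": [[wx, wy, wz], ...], "grip": [grip, ...]}. A call has 1 to 12 rows; each row is the pose to reach, as a shift and turn from the pose measured when the call began, turning the shorter way round; what a row does not reach only later rows make up. Full scale, the value 1, is 0.1 m for a shift and pi rad for a turn. A row lasts 1/10 s, in which the tool goes at most 50 mm and 8.59 degrees, less where a joint would pass 70% of its speed; a pose out of reach is approached as far as the arm can. A call with a number of a shift or a turn outside -1 to 1 is refused whole. A call with a gripper value outside its range is refused whole. The fingers move at their own pace and stop on an object; "newtons" is the grip in N (left out, the last holds). Time passes only in rows, so rows that repeat a pose let the fingers close. It gives the time, the measured TCP pose, the force and the opening at its end, in the units of the state.
- bot.get_state(): the state, without advancing time (a new reading comes with each control period).
- cams.snapshot(name): name is "side" or "top" or "wrist"; returns a dict with "frame" (480x640x3 uint8, red, green, blue), "fx", "fy", "cx", "cy" (pixels), "xyz" and "attitude" of the camera in the world. Camera axes: x right, y down, z forward; pixel columns grow to the right and rows downward; lengths in m; the calibration is good to about 2 mm. The wrist camera is an equidistant fisheye: a pixel r from the principal point sees the ray r / f radians off the axis. A picture is of the moment at which its call begins. There is no depth.
- bot.hand_in(): hands the job in, once; it reports no verdict.
The state is a dict: "time_s": time; "joints": joint angles; "joint_velocities": joint speeds; "tau": joint torques, N m; "ee_pos": TCP position; "orientation": TCP orientation; "ft_force": force on the tool from outside, world axes, zero at the start; "torque": the same for the moment, N m; "gripper_width": opening from 0.0 (shut) to 1.0 (fully open).
Only numpy, scipy, OpenCV 4.12 (cv2) and the standard library are available. Lean on these libraries where they do the work, as an engineer would, in place of code of your own. Each camera call takes 0.05 s, during which the arm holds its last target. There are 200 camera calls.

### The job

Pull the slide table back towards the motor by its handle until its index tongue is at least 20 mm on the motor side of the pointer; then lay the bar-shaped steel specimen flat inside the outline on the table and swing the hold-down bar fully across it. Finally push the handle away from the motor so that the table comes up to the pointer from the motor side only and stops with tongue and pointer in line (within 3 mm), never running past, and let go with the handle's slack still taken up in that direction. Do not shift the pointer, the steel disc, the wrench or the jar.

Things in the scene. Friction and masses are not known exactly. Their poses are not given: they have to be found in the camera images.
- stage: Fixed linear stage on the bench, dark base plate 270 (x) x 370 (y) x 15 mm. Origin: centre of its underside. x points away from the robot (roughly), y along the travel. A black cubic motor stands at its -y end, so 'towards the motor' is -y and 'away from the motor' is +y. Steel rods and end plates reach 60 mm high; the table's top is 70 mm above the bench.
- table_top (a point): Middle of the top face of the sliding aluminium table, 140 (x) x 190 (y) x 18 mm, axes parallel to the stage's. A thin dark outline round this point, 57 (x) x 131 (y) mm, shows where the specimen lies, its long side along y. The table moves only along y and stays where it is left (about 6 N of friction).
- slide (a joint): Table travel in m, 0 (motor end) to 0.14, growing along the stage's +y. The episode starts with the table beyond the pointer.
- drive (a joint): Lost motion of the handle block in the table, in m: -0.006 = against the lug on the motor side (where it ends after pulling the table towards the motor), +0.006 = against the far lug (where it ends after pushing the table away from the motor). Between them the handle moves freely (about 1 N of friction) while the table stands still; then it carries the table along.
- handle_top (a point): Top centre of the black upright handle on the handle block, in front (robot side) of the table, 100 mm from the table's middle along -x. The handle is 34 (x) x 18 (y) mm, stands 75 mm tall and its top is 52 mm above the table's top. It may be pushed on its +y or -y face. Axes parallel to the stage's.
- index (a point): Upper tip of the small aluminium index tongue, 6 mm wide and 15 mm long, at the middle of the table's far (+x) edge; it travels with the table. A dark line on the table leads to it.
- mark (a point): Tip of the set pointer, a small brass block, 24 mm wide, with an arrow tip 29 mm above the scale rail along the far side of the stage; it points to -x at the path of the index tongue, at the same height and 4 mm beyond the tongue's tip. Axes parallel to the stage's: the index is on the mark when both have the same position along the stage's y. It must not be moved.
- pivot (a point): Top of the steel post on which the hold-down bar turns, 82 mm from the table's middle along -y, 24 mm above the table's top; travels with the table.
- knob_top (a point): Top centre of the upright black round knob near the free end of the hold-down bar, 16 mm thick, rising 35 mm above the bar's top, 75 mm from the pivot's axis, top 68 mm above the table's top. The bar is 16 mm wide and 8 mm thick, its underside 25 mm and its top 33 mm above the table, so it passes 5 mm over the specimen.
- holddown (a joint): Angle of the hold-down bar in rad, about the vertical: 0 = pointing to the stage's +x (open), growing anticlockwise seen from above to 1.571 = pointing along +y, fully across the specimen (a firm stop). Starts at 0 to 0.3. It stays where it is left; pushing the knob takes about 1 N.
- specimen: The bar-shaped steel specimen, 110 (x) x 40 (y) x 20 mm, about 0.6 kg, loose on the bench left or right of the stage. Origin: centre of its underside; x along its length.
- disc: Loose round steel disc, diameter 80 mm, 16 mm thick, on the bench on the side opposite the specimen. Origin: centre of its underside. Not to be moved.
- wrench: Loose open wrench 170 mm long, lying beyond the stage; origin at its middle. Not to be moved.
- tub: Loose white jar, 72 mm across, 75 mm tall, standing beyond the stage; origin: centre of its underside. Not to be moved.
Mind the look-alikes: they are no part of the job. Leave any green or turquoise look-alike of the specimen alone.

How it is judged:
On the way, in this order (a step that is already met when the one before it is completed fails the run):
1. the index tongue is drawn back at least 20 mm to the motor side of the pointer, the specimen not yet on the table (y of index in the frame of mark below -0.02 m and not (x of specimen in the frame of table_top between -0.07 and 0.07 m and y of specimen in the frame of table_top between -0.09 and 0.09 m and z of specimen in the frame of table_top between -0.004 and 0.01 m)), for 0.2 s.
2. the specimen lies flat in the outline (within 12 mm and 10 degrees of its middle), let go, the index still short of the pointer (x of specimen in the frame of table_top between -0.012 and 0.012 m and y of specimen in the frame of table_top between -0.012 and 0.012 m and z of specimen in the frame of table_top between -0.004 and 0.004 m and angle between the x axis of specimen and the y axis of table_top, either way round below 0.18 rad and contact force between the fingers and specimen below 0.3 N and y of index in the frame of mark below -0.008 m), for 0.2 s.
3. the hold-down bar is swung fully across the specimen (past 1.4 rad), the index still short of the pointer (x of specimen in the frame of table_top between -0.012 and 0.012 m and y of specimen in the frame of table_top between -0.012 and 0.012 m and z of specimen in the frame of table_top between -0.004 and 0.004 m and angle between the x axis of specimen and the y axis of table_top, either way round below 0.18 rad and value of joint holddown above 1.4 rad and y of index in the frame of mark below -0.005 m), for 0.2 s.
4. the index is on the pointer within 3 mm with the handle's slack taken up away from the motor (x of specimen in the frame of table_top between -0.012 and 0.012 m and y of specimen in the frame of table_top between -0.012 and 0.012 m and z of specimen in the frame of table_top between -0.004 and 0.004 m and angle between the x axis of specimen and the y axis of table_top, either way round below 0.18 rad and value of joint holddown above 1.4 rad and y of index in the frame of mark between -0.003 and 0.003 m and value of joint drive above 0.004 m), for 0.2 s.
At the end, for the whole second after the job is handed in: The index tongue is within 3 mm of the pointer along the travel, the handle block stands against the far lug (drive joint above 0.004 m), the hold-down bar is across (above 1.4 rad), the specimen lies flat on the table within 12 mm and 10 degrees of the outline's middle, and all is at rest (all of step 4 and linear speed of specimen below 0.01 m/s and value of joint slide above 0 m and velocity of joint slide between -0.003 and 0.003 m/s); the robot touches nothing.
It fails at once if the table runs more than 4 mm past the pointer with the specimen on it (x of specimen in the frame of table_top between -0.07 and 0.07 m and y of specimen in the frame of table_top between -0.09 and 0.09 m and z of specimen in the frame of table_top between -0.004 and 0.01 m and y of index in the frame of mark above 0.004 m).
It fails at once if the pointer is shifted by more than 3 mm (distance of mark from where it was at the start of the episode above 0.003 m).
It fails at once if the disc, the wrench or the jar is shifted by more than 15 mm (distance of any of disc, wrench, tub from where it was at the start of the episode above 0.015 m).
It also fails if it takes over 72 s, if anything falls off the work surface, if the arm or the gripper's body presses on something with over 40 N, if the wrist force passes 120 N, or if a joint passes its speed limit or range.

## Working session

There is one attempt and no reset: what is moved stays moved. The work goes in short steps, Python scripts to look and compute and a tool call to move; the robot and the scene stay as the last step left them, time stands still between calls to the robot, and variables do not carry over. Pictures are saved under pics/ and viewed, about 8 in all and at most 12, crops included, and the job is handed in when it is done.

Besides the shell and the picture viewer there is one more tool, called after "Request:" as name(argument=value, ...) on one line, values as JSON. play_rows: Moves the arm, as the interface text tells. Its arguments: {"type":"object","properties":{"translation":{"type":"array","items":{"type":"array","items":{"type":"number","minimum":-1,"maximum":1}}},"dr":{"type":"array","items":{"type":"array","items":{"type":"number","minimum":-1,"maximum":1}}},"grip":{"type":"array","items":{"type":"number"}},"newtons":{"type":"number"}},"required":["translation","dr","grip"]}

```bash
mkdir -p pics; cat > h.py <<'E'
import numpy as np, cv2
from scipy.spatial.transform import Rotation as R
from cell import bot, cams
def rot(q): return R.from_quat([q[1],q[2],q[3],q[0]]).as_matrix()
def snap(n,f):
    s=cams.snapshot(n); cv2.imwrite('pics/'+f+'.png',s['frame'][:,:,::-1]); return s
def ray(s,u,v):
    x=(u-s['cx'])/s['fx'];y=(v-s['cy'])/s['fy']
    d=rot(s['attitude'])@np.array([x,y,1.]); return np.array(s['xyz']),d/np.linalg.norm(d)
def onz(s,u,v,z):
    o,d=ray(s,u,v); return o+d*(z-o[2])/d[2]
def px(s,p):
    c=rot(s['attitude']).T@(np.array(p)-s['xyz']); return s['fx']*c[0]/c[2]+s['cx'],s['fy']*c[1]/c[2]+s['cy']
E
python3 - <<'E'
from h import *
import pickle
for n in('top','side'):
    s=snap(n,n+'0'); pickle.dump(s,open(n+'0.pkl','wb')); print(n,s['xyz'],s['fx'],s['cx'],s['cy'],rot(s['attitude']).round(3).tolist())
print(bot.get_state())
E
```

```text
top [ 0.38904269 -0.07185335  1.35461081] 530.8516459725735 324.28341300816254 242.61780654133742 [[-0.011, -0.988, 0.152], [-1.0, 0.013, 0.01], [-0.011, -0.151, -0.988]]
side [ 0.07025425 -1.09165993  1.12917132] 623.3822619876303 309.34596189064007 244.13601504226597 [[0.898, -0.279, 0.339], [-0.439, -0.608, 0.662], [0.021, -0.743, -0.669]]
{'time_s': 0.1, 'joints': array([ 1.18361150e+00,  3.53612169e-01,  1.63405662e+00, -3.35171444e-05,
        1.15518930e+00, -2.42315831e-03]), 'joint_velocities': array([-0.00116678, -0.00210741, -0.0018452 , -0.00064321,  0.00144372,
        0.00166256]), 'tau': array([ 1.61135518e-03, -6.06353974e+01, -3.42821646e+01, -2.68783941e-05,
        3.92328817e-03, -2.20395469e-05]), 'ee_pos': array([0.23444945, 0.57890292, 0.23061731]), 'orientation': array([-1.07440628e-04,  1.91189659e-01,  9.81552909e-01, -6.23719927e-04]), 'ft_force': array([-0.45724897, -0.08404681, -0.27106474]), 'torque': array([-0.01934756, -0.064915  , -0.0150207 ]), 'gripper_width': 1.0000500638760355}
```

View pics/top0.png

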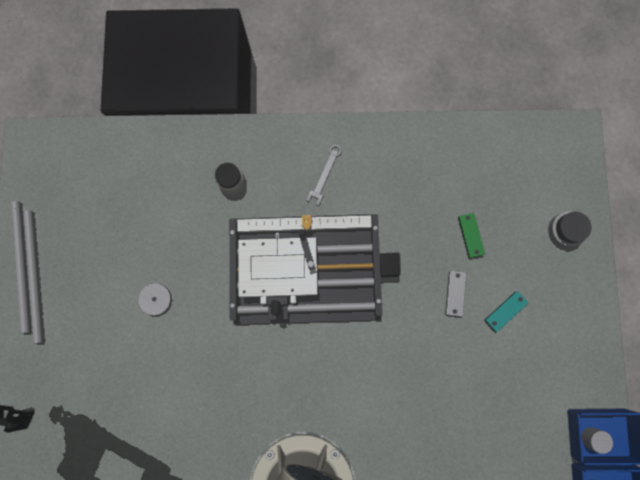

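View pics/side0.png

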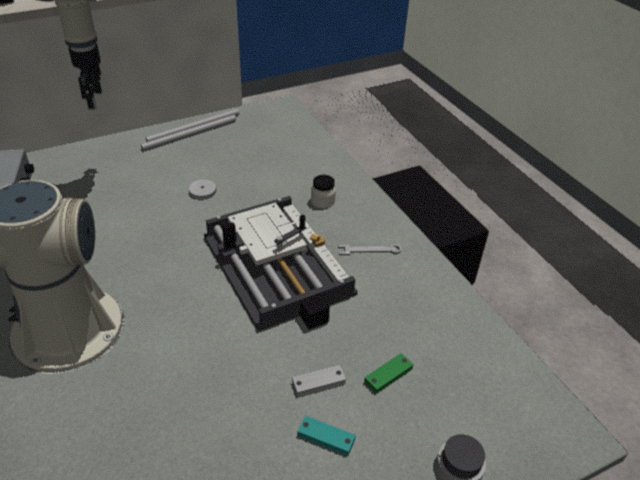

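Top view: the stage is at centre, with the motor at right (400,265). The table's index is at (278,238), the pointer at (306,222), the handle at (278,312), and the knob and bar at about (303,237) to (312,268). The grey specimen is at (456,294), and the look-alikes are at (471,236) and (507,312). The side view agrees. Next I'll measure these.

```bash
python3 - <<'E'
from h import *
import pickle
s=pickle.load(open('top0.pkl','rb')); t=pickle.load(open('side0.pkl','rb'))
f=s['frame']; 
c=cv2.resize(f[205:330,222:412],None,fx=4.2,fy=4.2,interpolation=cv2.INTER_CUBIC); cv2.imwrite('pics/crop.png',c[:,:,::-1])
g=f.astype(int); mx=g.max(2);mn=g.min(2)
def cont(mask,name,x0,y0,x1,y1,z):
    m=np.zeros_like(mask,np.uint8); m[y0:y1,x0:x1]=mask[y0:y1,x0:x1]
    k=max(cv2.findContours(m,cv2.RETR_EXTERNAL,cv2.CHAIN_APPROX_NONE)[0],key=cv2.contourArea)
    pw=np.array([onz(s,*p[0],z)[:2] for p in k],np.float32)*1000
    r=cv2.minAreaRect(pw); print(name,cv2.contourArea(k),np.round(r[0],1),np.round(r[1],1),round(r[2],2), cv2.boxPoints(r).round(0).tolist())
print('spec px',g[290,456],'bench',g[350,456])
cont((mn>135),'spec',435,262,480,325,.02)
cont((mn>135),'disc',130,275,180,325,.016)
cont((mx<85),'base',225,210,383,330,.06)
cont((mn>170),'table',233,232,322,300,.07)
cont((g[...,0]-g[...,2]>60),'pointer',290,205,320,235,.05)
E
```

```text
spec px [147 147 150] bench [116 120 117]
spec 528.0 [ 462.5 -386.7] [ 37.8 107.5] 82.48 [[407.0, -398.0], [513.0, -413.0], [518.0, -375.0], [412.0, -361.0]]
disc 683.0 [456.6 373.1] [75.8 73.3] 1.92 [[417.0, 409.0], [420.0, 335.0], [496.0, 338.0], [493.0, 411.0]]
base 13941.0 [518.5 -14.3] [269.1 374.1] 0.9 [[381.0, 171.0], [387.0, -203.0], [656.0, -199.0], [650.0, 175.0]]
table 2039.5 [523.3  55.8] [148.6 186.3] 0.76 [[448.0, 148.0], [450.0, -38.0], [599.0, -36.0], [596.0, 150.0]]
pointer 87.0 [643.2 -14. ] [20.1 33.1] 89.73 [[627.0, -24.0], [660.0, -24.0], [660.0, -4.0], [627.0, -4.0]]
```

View pics/crop.png

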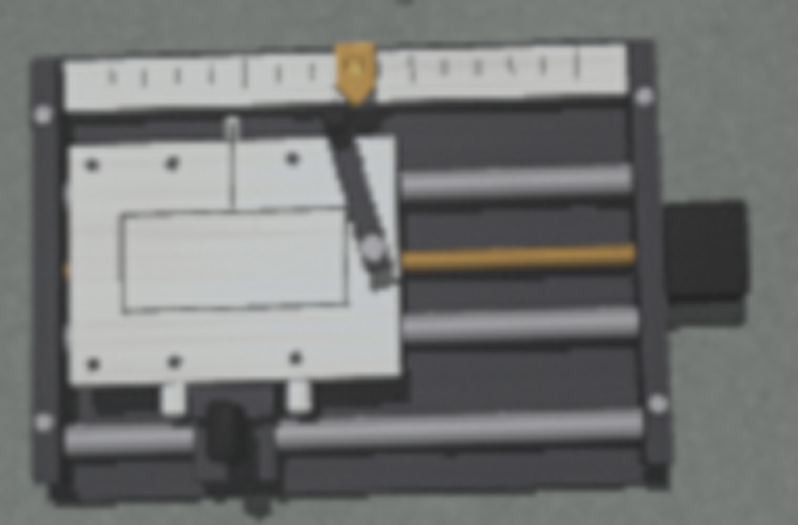

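```bash
python3 - <<'E'
from h import *
import pickle
s=pickle.load(open('top0.pkl','rb'));t=pickle.load(open('side0.pkl','rb'))
P=lambda u,v,z:onz(s,u/4.2+222-.38,v/4.2+205-.38,z)*1000
def lab(n,u,v,z): print(n,P(u,v,z).round(1)[:2])
for n,a in dict(TL=(68,145,.07),TR=(396,137,.07),BR=(401,374,.07),BL=(70,384,.07),oTL=(122,213,.07),oTR=(346,207,.07),oBR=(347,303,.07),oBL=(123,311,.07),index=(232,118,.07),mark=(356,106,.07),pivot=(373,248,.094),knob=(335,125,.138),handle=(224,408,.122),epTL=(32,60,.06),epTR=(654,42,.06),epBR=(668,486,.06)).items(): lab(n,*a)
c=cv2.resize(t['frame'][185:345,190:370],None,fx=4,fy=4,interpolation=cv2.INTER_CUBIC); cv2.imwrite('pics/crop2.png',c[:,:,::-1][:600])
E
```

```text
TL [597.5 152.9]
TR [599.7 -38.9]
BR [461.7 -40.6]
BL [458.2 149.8]
oTL [557.  120.9]
oTR [558.9  -9.5]
oBR [503.   -9.8]
oBL [499.9 119.7]
index [612.2  57. ]
mark [618.4 -15.7]
pivot [532.  -25.9]
knob [595.7  -7. ]
handle [441.3  55.8]
epTL [650.4 176.7]
epTR [ 656.3 -191.8]
epBR [ 396.4 -193. ]
```

View pics/crop2.png

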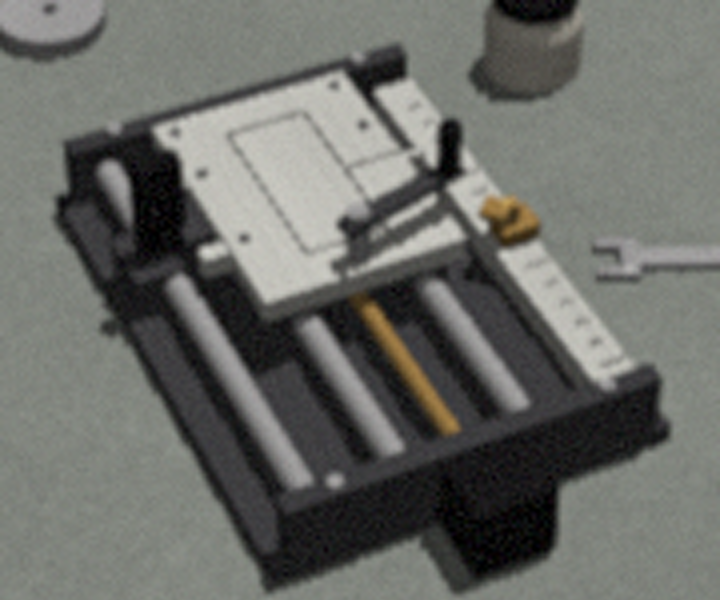

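Checks: the table measures 140 x 191 and the outline 57 x 130, as specified. The table's middle is at about (529.5,55.5) mm, the stage yaw is about +0.9°, and the index is about +72.8 mm past the mark. The specimen is at (462,-387) with its long axis at about -8°. I'll go to the +y side of the handle with the fingers shut.

Request:
play_rows(translation=[[0.13,-0.31,0],[0.26,-0.62,0],[0.39,-0.94,0]], dr=[[0,0,-0.025],[0,0,-0.05],[0,0,-0.0755]], grip=[255,255,255])

```text
time_s: 0.4
ee_pos: [0.2735, 0.4837, 0.2301]
orientation: [-0.0, 0.307, 0.952, -0.001]
ft_force: [-0.3, 0.2, 0.2]
gripper_width: 0.516
```

Request:
play_rows(translation=[[0.13,-0.31,0],[0.26,-0.62,0],[0.39,-0.94,0]], dr=[[0,0,-0.025],[0,0,-0.05],[0,0,-0.0755]], grip=[255,255,255])

```text
time_s: 0.7
ee_pos: [0.3127, 0.3883, 0.2298]
orientation: [-0.0, 0.419, 0.908, -0.001]
ft_force: [1.1, 0.5, -0.3]
gripper_width: 0.003
```

Request:
play_rows(translation=[[0.13,-0.31,0],[0.26,-0.62,0],[0.39,-0.94,0]], dr=[[0,0,-0.025],[0,0,-0.05],[0,0,-0.0755]], grip=[255,255,255])

```text
time_s: 1.0
ee_pos: [0.3518, 0.2929, 0.2296]
orientation: [-0.001, 0.525, 0.851, -0.001]
ft_force: [0.4, 0.2, -0.2]
gripper_width: 0.002
```

Request:
play_rows(translation=[[0.13,-0.31,0],[0.26,-0.62,0],[0.39,-0.94,0]], dr=[[0,0,-0.025],[0,0,-0.05],[0,0,-0.0755]], grip=[255,255,255])

```text
time_s: 1.3
ee_pos: [0.3909, 0.1976, 0.2295]
orientation: [-0.001, 0.623, 0.782, -0.001]
ft_force: [0.9, -0.0, 0.5]
gripper_width: 0.002
```

Request:
play_rows(translation=[[0.13,-0.31,0],[0.26,-0.62,0],[0.38,-0.93,0],[0.38,-0.93,-0.4],[0.38,-0.93,-0.7]], dr=[[0,0,-0.03],[0,0,-0.068],[0,0,-0.068],[0,0,-0.068],[0,0,-0.068]], grip=[255,255,255,255,255])

```text
time_s: 1.8
ee_pos: [0.4292, 0.1035, 0.1586]
orientation: [-0.001, 0.704, 0.711, -0.001]
ft_force: [-0.6, 0.2, -0.4]
gripper_width: -0.003
```

Request:
play_rows(translation=[[0,0,-0.35],[0,0,-0.7]], dr=[[0,0,0],[0,0,0]], grip=[255,255])

```text
time_s: 2.0
ee_pos: [0.4292, 0.1032, 0.0874]
orientation: [-0.0, 0.704, 0.71, -0.001]
ft_force: [0.7, -0.3, -0.3]
gripper_width: -0.001
```

Request:
play_rows(translation=[[0,-0.05,0],[0,-0.1,0],[0,-0.15,0],[0,-0.2,0],[0,-0.25,0],[0,-0.3,0],[0,-0.35,0],[0,-0.4,0]], dr=[[0,0,0],[0,0,0],[0,0,0],[0,0,0],[0,0,0],[0,0,0],[0,0,0],[0,0,0]], grip=[255,255,255,255,255,255,255,255])

```text
time_s: 2.8
ee_pos: [0.4299, 0.0635, 0.088]
orientation: [-0.0, 0.704, 0.71, 0.0]
ft_force: [-0.3, 8.1, 4.6]
gripper_width: -0.001
```

Request:
play_rows(translation=[[0,-0.07,0],[0,-0.14,0],[0,-0.21,0],[0,-0.28,0],[0,-0.35,0],[0,-0.42,0],[0,-0.49,0]], dr=[[0,0,0],[0,0,0],[0,0,0],[0,0,0],[0,0,0],[0,0,0],[0,0,0]], grip=[255,255,255,255,255,255,255])

```text
time_s: 3.5
ee_pos: [0.4308, 0.0147, 0.0881]
orientation: [-0.0, 0.704, 0.71, 0.001]
ft_force: [4.7, 8.2, -4.2]
gripper_width: -0.001
```

Request:
play_rows(translation=[[0,-0.07,0],[0,-0.14,0],[0,-0.21,0],[0,-0.28,0],[0,-0.35,0],[0,-0.42,0],[0,-0.49,0]], dr=[[0,0,0],[0,0,0],[0,0,0],[0,0,0],[0,0,0],[0,0,0],[0,0,0]], grip=[255,255,255,255,255,255,255])

```text
time_s: 4.2
ee_pos: [0.4316, -0.034, 0.0882]
orientation: [-0.0, 0.705, 0.71, 0.002]
ft_force: [4.7, 7.7, -3.3]
gripper_width: -0.002
```

Request:
play_rows(translation=[[0,0.15,0],[0,0.3,0],[0,0.3,0.4],[0,0.3,0.8],[0,0.3,1.0]], dr=[[0,0,0],[0,0,0],[0,0,0],[0,0,0],[0,0,0]], grip=[255,255,255,255,255])

```text
time_s: 4.7
ee_pos: [0.4325, -0.0042, 0.1909]
orientation: [0.001, 0.704, 0.71, 0.003]
ft_force: [0.5, -0.5, 0.3]
gripper_width: 0.0
```

Request:
play_rows(translation=[[0.02,-0.32,0],[0.05,-0.64,0],[0.07,-0.96,0]], dr=[[0,0,-0.046],[0,0,-0.092],[0,0,-0.138]], grip=[255,255,255])

```text
time_s: 5.0
ee_pos: [0.4394, -0.1014, 0.1914]
orientation: [0.002, 0.842, 0.54, 0.003]
ft_force: [-0.2, 0.2, -0.1]
gripper_width: 0.002
```

Request:
play_rows(translation=[[0.02,-0.32,0],[0.05,-0.64,0],[0.07,-0.96,0]], dr=[[0,0,-0.046],[0,0,-0.092],[0,0,-0.138]], grip=[0,0,0])

```text
time_s: 5.3
ee_pos: [0.446, -0.199, 0.1913]
orientation: [0.003, 0.939, 0.343, 0.003]
ft_force: [0.4, 0.2, 0.5]
gripper_width: 0.507
```

Request:
play_rows(translation=[[0.02,-0.32,0],[0.05,-0.64,0],[0.07,-0.96,0]], dr=[[0,0,-0.046],[0,0,-0.092],[0,0,-0.138]], grip=[0,0,0])

```text
time_s: 5.6
ee_pos: [0.4525, -0.2966, 0.1912]
orientation: [0.003, 0.992, 0.13, 0.002]
ft_force: [0.0, 0.1, 0.1]
gripper_width: 0.994
```

Request:
play_rows(translation=[[0.02,-0.32,0],[0.05,-0.64,0],[0.07,-0.96,0]], dr=[[0,0,-0.046],[0,0,-0.092],[0,0,-0.138]], grip=[0,0,0])

```text
time_s: 5.9
ee_pos: [0.4589, -0.3941, 0.191]
orientation: [0.003, 0.996, -0.089, 0.001]
ft_force: [0.2, 0.4, -0.1]
gripper_width: 1.0
```

```bash
python3 - <<'E'
from h import *
import pickle
s=snap('top','top1');pickle.dump(s,open('top1.pkl','wb'))
w=snap('wrist','w1');pickle.dump(w,open('w1.pkl','wb'))
st=bot.get_state();print(st['ee_pos'],st['orientation'],rot(st['orientation']).round(3).tolist())
print(w['xyz'],w['fx'],w['cx'],w['cy'],rot(w['attitude']).round(2).tolist())
c=cv2.resize(s['frame'][205:330,222:412],None,fx=4.2,fy=4.2,interpolation=cv2.INTER_CUBIC)
b=cv2.resize(w['frame'],(400,300)); o=np.zeros((525,800,3),np.uint8); o[:,:798]=c
cv2.imwrite('pics/m1.png',o[:,:,::-1])
E
```

```text
[ 0.45921577 -0.39623048  0.19101374] [ 0.00414097  0.99597723 -0.08950293  0.00120051] [[0.984, -0.178, 0.002], [-0.178, -0.984, -0.008], [0.003, 0.008, -1.0]]
[ 0.5249507  -0.40858712  0.33428947] 371.64829954431775 319.598760222868 234.42619571909347 [[-0.19, -0.95, -0.26], [-0.98, 0.18, 0.04], [0.01, 0.26, -0.97]]
```

View pics/m1.png

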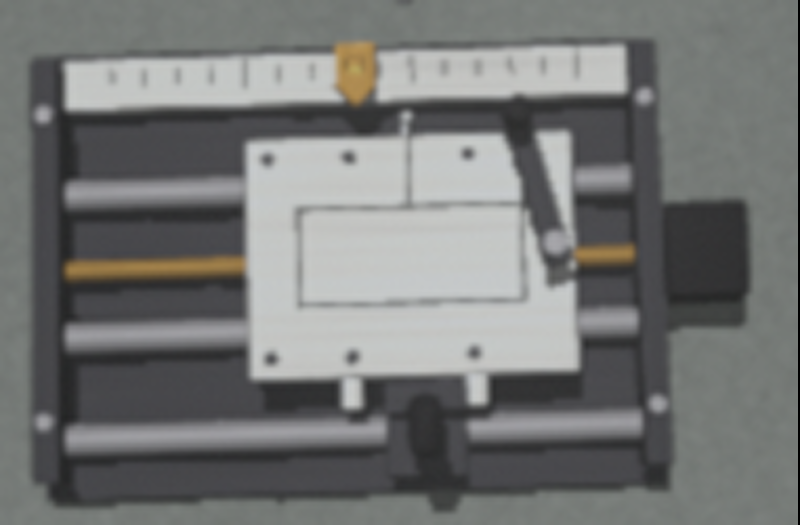

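View pics/w1.png

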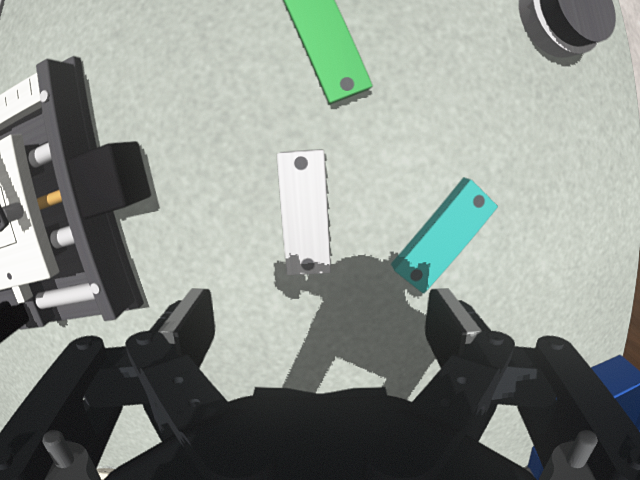

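The top view shows the index at crop (405,118), about 29 mm to the motor side of the pointer at (356,106). In the wrist view the specimen's holes are at (301,163) and (308,265), with the turquoise block at right and the motor at left.

```bash
cat >> h.py <<'E'
def fray(s,u,v,z):
    a=(u-s['cx'])/s['fx'];b=(v-s['cy'])/s['fy'];r=np.hypot(a,b)
    d=rot(s['attitude'])@np.array([np.sin(r)*a/r,np.sin(r)*b/r,np.cos(r)]); o=np.array(s['xyz'])
    return o+d*(z-o[2])/d[2]
E
python3 - <<'E'
from h import *
import pickle
s=pickle.load(open('top1.pkl','rb'));w=pickle.load(open('w1.pkl','rb'))
P=lambda u,v,z:onz(s,u/4.2+222-.38,v/4.2+205-.38,z)*1000
for n,a in dict(TL=(246,142,.07),TR=(571,131,.07),BR=(579,371,.07),BL=(250,380,.07),oTL=(298,209,.07),oTR=(522,205,.07),oBR=(523,299,.07),oBL=(300,306,.07),index=(405,116,.07),mark=(356,106,.07),pivot=(555,241,.094),knob=(516,105,.138)).items(): print(n,P(*a).round(1)[:2])
h1=fray(w,301,162.5,.02)*1000;h2=fray(w,307.5,265,.02)*1000
print(h1,h2,(h1+h2)/2,np.degrees(np.arctan2(*(h1-h2)[1::-1])),[ (fray(w,*p,.02)*1000).round(1)[:2] for p in((278,153),(324,150),(329,268))])
g=w['frame'].astype(int);m=((g.min(2)>215)).astype(np.uint8);m[:,:260]=0;m[:,345:]=0;m[:140]=0;m[290:]=0
k=max(cv2.findContours(m,cv2.RETR_EXTERNAL,cv2.CHAIN_APPROX_NONE)[0],key=cv2.contourArea)
pw=np.array([fray(w,*p[0],.02)[:2] for p in k],np.float32)*1000
print(cv2.minAreaRect(pw))
E
```

```text
TL [597.9  48.7]
TR [ 601.9 -141.1]
BR [ 462.2 -142.8]
BL [459.3  46.2]
oTL [558.   18.4]
oTR [ 558.7 -111.8]
oBR [ 504.  -111.4]
oBL [501.5  17.4]
index [612.1 -44.3]
mark [618.4 -15.7]
pivot [ 534.7 -129.4]
knob [ 605.7 -107.3]
[ 506.31431246 -392.06737095   20.        ] [ 415.8694566 -379.6787878   20.       ] [ 461.09188453 -385.87307938   20.        ] -7.799489495785955 [array([ 518.1, -374.6]), array([ 513. , -413.1]), array([ 409.4, -398.1])]
((465.886474609375, -386.0909423828125), (39.23546600341797, 100.9405517578125), 82.45112609863281)
```

Request:
play_rows(translation=[[0.02,0.1,-0.3],[0.02,0.1,-0.6],[0.02,0.1,-0.95]], dr=[[0,0,0.0144],[0,0,0.0144],[0,0,0.0144]], grip=[0,0,0])

```text
time_s: 6.3
ee_pos: [0.4612, -0.386, 0.0957]
orientation: [0.004, 0.998, -0.066, 0.002]
ft_force: [0.0, 0.1, 0.3]
gripper_width: 1.0
```

Request:
play_rows(translation=[[0,0,-0.3],[0,0,-0.6],[0,0,-0.8],[0,0,-0.91],[0,0,-0.91]], dr=[[0,0,0],[0,0,0],[0,0,0],[0,0,0],[0,0,0]], grip=[0,0,0,0,0])

```text
time_s: 6.8
ee_pos: [0.4602, -0.3849, 0.0034]
orientation: [0.004, 0.998, -0.065, 0.001]
ft_force: [-1.0, 0.1, -0.3]
gripper_width: 0.999
```

Request:
play_rows(translation=[[0,0,0],[0,0,0],[0,0,0],[0,0,0],[0,0,0],[0,0,0]], dr=[[0,0,0],[0,0,0],[0,0,0],[0,0,0],[0,0,0],[0,0,0]], grip=[255,255,255,255,255,255], newtons=60)

```text
time_s: 7.4
ee_pos: [0.4609, -0.3858, 0.0049]
orientation: [0.004, 0.998, -0.065, 0.001]
ft_force: [-0.7, -0.2, 7.1]
gripper_width: 0.452
```

Request:
play_rows(translation=[[0,0,0.2],[0,0,0.6],[0,0,1.0]], dr=[[0,0,0],[0,0,0],[0,0,0]], grip=[255,255,255])

```text
time_s: 7.7
ee_pos: [0.4599, -0.385, 0.1053]
orientation: [0.004, 0.998, -0.065, 0.0]
ft_force: [0.3, -0.4, -5.0]
gripper_width: 0.446
```

```bash
python3 - <<'E'
from h import *
import pickle
w=snap('wrist','w2');pickle.dump(w,open('w2.pkl','wb'))
st=bot.get_state();print(st['ee_pos'],rot(st['orientation']).round(3).tolist(),st['ft_force'],st['gripper_width'])
E
```

```text
[ 0.46308309 -0.38763248  0.11245125] [[0.991, -0.13, 0.008], [-0.13, -0.991, -0.013], [0.009, 0.012, -1.0]] [ 1.74465009 -2.09609809  0.56350687] 0.4509320088809177
```

View pics/w2.png

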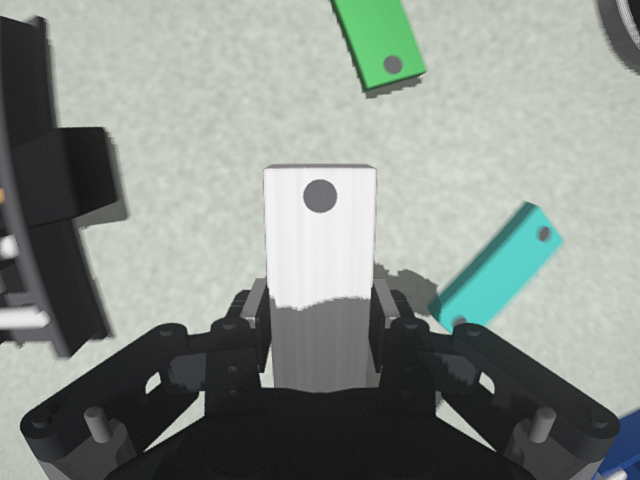

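The specimen is gripped (0.45 × 85 ≈ 38 mm opening), hole at (320,196). I'll work out the grasp offset and lift across.

```bash
python3 - <<'E'
from h import *
import pickle
w=pickle.load(open('w2.pkl','rb'));st=bot.get_state();M=rot(st['orientation'])
p=fray(w,320,196,st['ee_pos'][2]+.015); e1,e2=fray(w,264,168,st['ee_pos'][2]+.015),fray(w,376,168,st['ee_pos'][2]+.015)
for q in(p,e1,e2): print((M.T@(q-st['ee_pos'])*1000).round(1))
E
```

```text
[ 43.7  -3.1 -14.6]
[ 53.1 -21.4 -14.8]
[ 53.1  15.2 -14.3]
```

Request:
play_rows(translation=[[0,0,0.45],[0,0,0.9]], dr=[[0,0,0],[0,0,0]], grip=[255,255])

```text
time_s: 7.95
ee_pos: [0.4621, -0.3868, 0.2031]
orientation: [0.006, 0.998, -0.065, 0.003]
ft_force: [2.0, -0.7, -6.6]
gripper_width: 0.452
```

Request:
play_rows(translation=[[0.04,0.21,0],[0.09,0.43,0],[0.13,0.64,0],[0.17,0.85,0]], dr=[[0,0,0.034],[0,0,0.068],[0,0,0.103],[0,0,0.137]], grip=[255,255,255,255])

```text
time_s: 8.35
ee_pos: [0.4786, -0.3007, 0.2028]
orientation: [0.005, 0.988, 0.151, 0.004]
ft_force: [0.6, -0.4, -6.6]
gripper_width: 0.446
```

Request:
play_rows(translation=[[0.04,0.21,0],[0.09,0.43,0],[0.13,0.64,0],[0.17,0.85,0]], dr=[[0,0,0.034],[0,0,0.068],[0,0,0.103],[0,0,0.137]], grip=[255,255,255,255])

```text
time_s: 8.75
ee_pos: [0.4951, -0.2145, 0.2025]
orientation: [0.003, 0.932, 0.361, 0.005]
ft_force: [0.4, 0.1, -6.0]
gripper_width: 0.451
```

Request:
play_rows(translation=[[0.04,0.21,0],[0.09,0.43,0],[0.13,0.64,0],[0.17,0.85,0]], dr=[[0,0,0.034],[0,0,0.068],[0,0,0.103],[0,0,0.137]], grip=[255,255,255,255])

```text
time_s: 9.15
ee_pos: [0.5115, -0.1285, 0.2022]
orientation: [0.002, 0.833, 0.554, 0.005]
ft_force: [-0.9, -0.5, -4.4]
gripper_width: 0.446
```

Request:
play_rows(translation=[[0.04,0.21,0],[0.09,0.43,0],[0.13,0.64,0],[0.17,0.85,0],[0.17,0.85,0]], dr=[[0,0,0.034],[0,0,0.068],[0,0,0.103],[0,0,0.137],[0,0,0.137]], grip=[255,255,255,255,255])

```text
time_s: 9.65
ee_pos: [0.5284, -0.0414, 0.202]
orientation: [0.0, 0.693, 0.721, 0.006]
ft_force: [-0.4, -1.0, -5.1]
gripper_width: 0.449
```

```bash
python3 - <<'E'
from h import *
st=bot.get_state();M=rot(st['orientation']);print(st['ee_pos'],M.round(3).tolist(),np.degrees(np.arctan2(M[1,1],M[0,1])),st['ft_force'],st['gripper_width'])
# tilt correction rotvec to align tool z with -z
z=M[:,2];print('tilt corr /pi',np.cross(z,[0,0,-1])/np.pi)
E
```

```text
[ 0.52838092 -0.04135464  0.20198046] [[-0.038, 0.999, 0.008], [0.999, 0.038, 0.008], [0.008, 0.009, -1.0]] 2.194126278312056 [-0.38546678 -1.02870379 -5.06282877] 0.4493623295942543
tilt corr /pi [-0.00249645  0.00263858  0.        ]
```

Request:
play_rows(translation=[[0.02,-0.045,-0.3],[0.02,-0.045,-0.6],[0.02,-0.045,-0.9],[0.02,-0.045,-0.9]], dr=[[0,0,-0.007],[0,0,-0.007],[0,0,-0.007],[0,0,-0.007]], grip=[255,255,255,255])

```text
time_s: 10.05
ee_pos: [0.5269, -0.046, 0.1085]
orientation: [-0.003, 0.702, 0.712, 0.003]
ft_force: [-1.6, 0.2, -5.7]
gripper_width: 0.447
```

```bash
python3 - <<'E'
from h import *
import pickle
w=snap('wrist','w3');pickle.dump(w,open('w3.pkl','wb'))
st=bot.get_state();M=rot(st['orientation']);print(st['ee_pos'],M.round(3).tolist(),np.degrees(np.arctan2(M[1,1],M[0,1])))
E
```

```text
[ 0.5284594  -0.04610489  0.11057301] [[-0.015, 1.0, 0.004], [1.0, 0.015, 0.008], [0.008, 0.004, -1.0]] 0.866476956799873
```

View pics/w3.png

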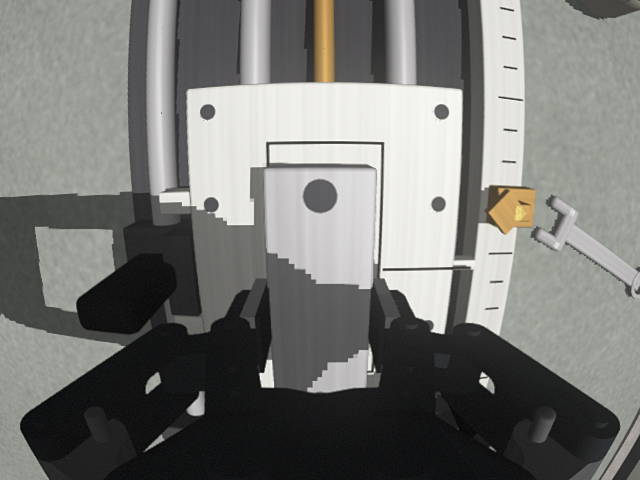

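The specimen is hovering over the outline. The outline's far corners are at (267,143) and (383,143), and the specimen's far edge runs from (265,168) to (376,168).

```bash
python3 - <<'E'
from h import *
import pickle
w=pickle.load(open('w3.pkl','rb'));st=bot.get_state()
z=st['ee_pos'][2]+.015
for n,u,v,h in(('oL',267,143,.07),('oR',383,143,.07),('oR2',380,268,.07),('sL',265,168,z),('sR',376,168,z),('hole',320,196,z),('tabL',187,90,.07),('tabR',462,89,.07),('idx',475,265,.07),('mark',491,208,.07)): print(n,(fray(w,u,v,h)*1000).round(1))
E
```

```text
oL [500.9  18.1  70. ]
oR [557.5  19.   70. ]
oR2 [559.1 -45.4  70. ]
sL [507.9  10.2 125.6]
sR [545.8  10.8 125.6]
hole [526.8   0.7 125.6]
tabL [459.6  46.3  70. ]
tabR [598.   49.4  70. ]
idx [613.2 -43.8  70. ]
mark [618.7 -11.7  70. ]
```

Request:
play_rows(translation=[[0.025,-0.02,-0.1],[0.025,-0.02,-0.2],[0.025,-0.02,-0.28],[0.025,-0.02,-0.32],[0.025,-0.02,-0.35],[0.025,-0.02,-0.35]], dr=[[0,0,0],[0,0,0],[0,0,0],[0,0,0],[0,0,0],[0,0,0]], grip=[255,255,255,255,255,255])

```text
time_s: 10.7
ee_pos: [0.531, -0.0481, 0.0754]
orientation: [-0.001, 0.702, 0.712, 0.004]
ft_force: [-0.4, -0.0, -5.4]
gripper_width: 0.448
```

Request:
play_rows(translation=[[0,0,-0.01],[0,0,-0.02],[0,0,-0.02]], dr=[[0,0,0],[0,0,0],[0,0,0]], grip=[255,255,255])

```text
time_s: 11.0
ee_pos: [0.5312, -0.0481, 0.0749]
orientation: [-0.001, 0.702, 0.712, 0.004]
ft_force: [-5.9, 1.2, 11.3]
gripper_width: 0.451
```

Request:
play_rows(translation=[[0,0,0],[0,0,0],[0,0,0.01],[0,0,0.01]], dr=[[0,0,0],[0,0,0],[0,0,0],[0,0,0]], grip=[80,80,80,80])

```text
time_s: 11.4
ee_pos: [0.5315, -0.0481, 0.0761]
orientation: [-0.001, 0.702, 0.712, 0.005]
ft_force: [0.1, -0.1, -0.4]
gripper_width: 0.69
```

Request:
play_rows(translation=[[0,0,0.1],[0,0,0.4],[0,0,0.8],[0,0,1.0]], dr=[[0,0,0],[0,0,0],[0,0,0],[0,0,0]], grip=[80,80,80,80])

```text
time_s: 11.8
ee_pos: [0.5328, -0.0482, 0.1797]
orientation: [0.0, 0.702, 0.712, 0.006]
ft_force: [0.1, -0.6, 0.6]
gripper_width: 0.684
```

Request:
play_rows(translation=[[-0.4,-0.4,0],[-0.8,-0.8,0],[-1.0,-1.0,0],[-1.0,-1.0,0]], dr=[[0,0,0],[0,0,0],[0,0,0],[0,0,0]], grip=[255,255,255,255])

```text
time_s: 12.2
ee_pos: [0.4296, -0.1503, 0.1802]
orientation: [0.0, 0.703, 0.712, 0.005]
ft_force: [0.8, -0.7, -0.1]
gripper_width: 0.01
```

```bash
python3 - <<'E'
from h import *
import pickle
w=snap('wrist','w4');pickle.dump(w,open('w4.pkl','wb'))
s=snap('top','top4');pickle.dump(s,open('top4.pkl','wb'))
st=bot.get_state();print(st['ee_pos'],st['ft_force'])
E
```

```text
[ 0.43288404 -0.14884267  0.18049368] [ 0.36237715 -0.49515783 -0.27591967]
```

View pics/w4.png

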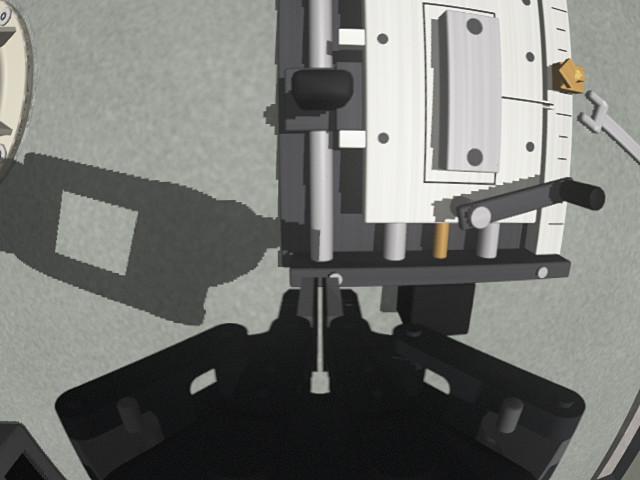

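The specimen lies in the outline, with its holes at (474,26) and (475,157) and the outline corners at (424,4), (496,13), (494,184) and (425,181). The knob top is at about (596,198) and the pivot at (481,216).

```bash
python3 - <<'E'
from h import *
import pickle
w=pickle.load(open('w4.pkl','rb'))
F=lambda u,v,z:fray(w,u,v,z)*1000
h=[F(474.5,26,.09),F(475,157,.09)];print('holes',h,sum(h)/2)
o=[F(*p,.07) for p in((424,4),(496,13),(494,184),(425,181))];print('outl',np.round(o,1).tolist(),sum(o)/4)
print('pivot',F(481,216,.094),'knob',F(597,198,.138))
E
```

```text
holes [array([531.96848166,  -1.2280813 ,  90.        ]), array([533.27951723, -91.39037581,  90.        ])] [532.62399944 -46.30922856  90.        ]
outl [[502.3, 17.5, 70.0], [559.5, 20.0, 70.0], [559.7, -111.0, 70.0], [504.6, -111.3, 70.0]] [531.54685562 -46.19652829  70.        ]
pivot [ 539.53690378 -130.59581602   94.        ] knob [ 603.70417886 -107.55609314  138.        ]
```

Request:
play_rows(translation=[[0.4,0.02,0],[0.8,0.02,0],[0.86,0.02,0]], dr=[[0,0,0],[0,0,0],[0,0,0]], grip=[255,255,255])

```text
time_s: 12.6
ee_pos: [0.5242, -0.1461, 0.1812]
orientation: [0.003, 0.702, 0.712, 0.007]
ft_force: [0.7, -0.5, 0.5]
gripper_width: -0.0
```

Request:
play_rows(translation=[[0.4,0.02,0],[0.8,0.02,0],[0.86,0.02,0],[0.86,0.02,-0.3],[0.86,0.02,-0.6],[0.86,0.02,-0.68],[0.86,0.02,-0.68]], dr=[[0,0,0],[0,0,0],[0,0,0],[0,0,0],[0,0,0],[0,0,0],[0,0,0]], grip=[255,255,255,255,255,255,255])

```text
time_s: 13.3
ee_pos: [0.609, -0.1433, 0.1121]
orientation: [0.001, 0.702, 0.713, 0.007]
ft_force: [0.3, -0.6, -0.2]
gripper_width: 0.002
```

```bash
python3 - <<'E'
from h import *
st=bot.get_state();p=st['ee_pos'];print(p,st['ft_force'])
c=np.array([.532,-.129])
for f in np.r_[-.1:1.3:.1]: print(round(f,2),((c+.075*np.array([np.cos(f),np.sin(f)])-p[:2])*10).round(2).tolist())
E
```

```text
[ 0.60899756 -0.14327307  0.1121001 ] [ 0.32384806 -0.64996781 -0.19955043]
-0.1 [-0.02, 0.07]
0.0 [-0.02, 0.14]
0.1 [-0.02, 0.22]
0.2 [-0.03, 0.29]
0.3 [-0.05, 0.36]
0.4 [-0.08, 0.43]
0.5 [-0.11, 0.5]
0.6 [-0.15, 0.57]
0.7 [-0.2, 0.63]
0.8 [-0.25, 0.68]
0.9 [-0.3, 0.73]
1.0 [-0.36, 0.77]
1.1 [-0.43, 0.81]
1.2 [-0.5, 0.84]
```

Request:
play_rows(translation=[[-0.02,0.07,0],[-0.02,0.14,0],[-0.02,0.22,0],[-0.03,0.29,0],[-0.05,0.36,0],[-0.08,0.43,0],[-0.11,0.5,0],[-0.15,0.57,0],[-0.2,0.63,0],[-0.25,0.68,0]], dr=[[0,0,0],[0,0,0],[0,0,0],[0,0,0],[0,0,0],[0,0,0],[0,0,0],[0,0,0],[0,0,0],[0,0,0]], grip=[255,255,255,255,255,255,255,255,255,255])

```text
time_s: 14.3
ee_pos: [0.5833, -0.0749, 0.1119]
orientation: [0.001, 0.702, 0.713, 0.006]
ft_force: [0.4, -2.6, -1.1]
gripper_width: -0.002
```

Request:
play_rows(translation=[[-0.05,0.05,0],[-0.11,0.09,0],[-0.17,0.12,0],[-0.23,0.15,0],[-0.26,0.16,0],[-0.29,0.17,0],[-0.29,0.17,0]], dr=[[0,0,0],[0,0,0],[0,0,0],[0,0,0],[0,0,0],[0,0,0],[0,0,0]], grip=[255,255,255,255,255,255,255])

```text
time_s: 15.0
ee_pos: [0.5539, -0.0578, 0.1119]
orientation: [0.001, 0.702, 0.713, 0.006]
ft_force: [-0.6, 0.4, 0.2]
gripper_width: -0.002
```

Request:
play_rows(translation=[[-0.02,0.01,0],[-0.04,0.01,0],[-0.04,0.01,0]], dr=[[0,0,0],[0,0,0],[0,0,0]], grip=[255,255,255])

```text
time_s: 15.3
ee_pos: [0.5515, -0.0569, 0.1122]
orientation: [0.002, 0.702, 0.712, 0.007]
ft_force: [7.4, -0.1, -3.3]
gripper_width: -0.001
```

Request:
play_rows(translation=[[0.15,0,0],[0.15,0,0.4],[0.15,0,0.8]], dr=[[0,0,0],[0,0,0],[0,0,0]], grip=[255,255,255])

```text
time_s: 15.6
ee_pos: [0.5654, -0.0567, 0.1917]
orientation: [0.001, 0.702, 0.712, 0.006]
ft_force: [1.1, -0.6, -0.1]
gripper_width: 0.004
```

Request:
play_rows(translation=[[-0.35,-0.1,0],[-0.7,-0.2,0],[-0.9,-0.25,0]], dr=[[0,0,0],[0,0,0],[0,0,0]], grip=[255,255,255])

```text
time_s: 15.9
ee_pos: [0.4726, -0.0819, 0.1915]
orientation: [-0.0, 0.702, 0.712, 0.006]
ft_force: [0.5, -0.3, 0.2]
gripper_width: -0.001
```

Request:
play_rows(translation=[[-0.3,-0.15,0],[-0.46,-0.25,0],[-0.46,-0.25,0]], dr=[[0,0,0],[0,0,0],[0,0,0]], grip=[255,255,255])

```text
time_s: 16.2
ee_pos: [0.4242, -0.1074, 0.1914]
orientation: [-0.001, 0.702, 0.712, 0.005]
ft_force: [0.8, 0.5, -0.2]
gripper_width: -0.0
```

```bash
python3 - <<'E'
from h import *
import pickle
w=snap('wrist','w5');pickle.dump(w,open('w5.pkl','wb'))
st=bot.get_state();print(st['ee_pos'],st['ft_force'])
cv2.imwrite('pics/w5c.png',cv2.resize(w['frame'][0:260,240:600],None,fx=2.2,fy=2.2,interpolation=cv2.INTER_CUBIC)[:,:,::-1])
E
```

```text
[ 0.42592893 -0.10716636  0.19162838] [ 0.67691215 -0.24949548  0.54471914]
```

View pics/w5c.png

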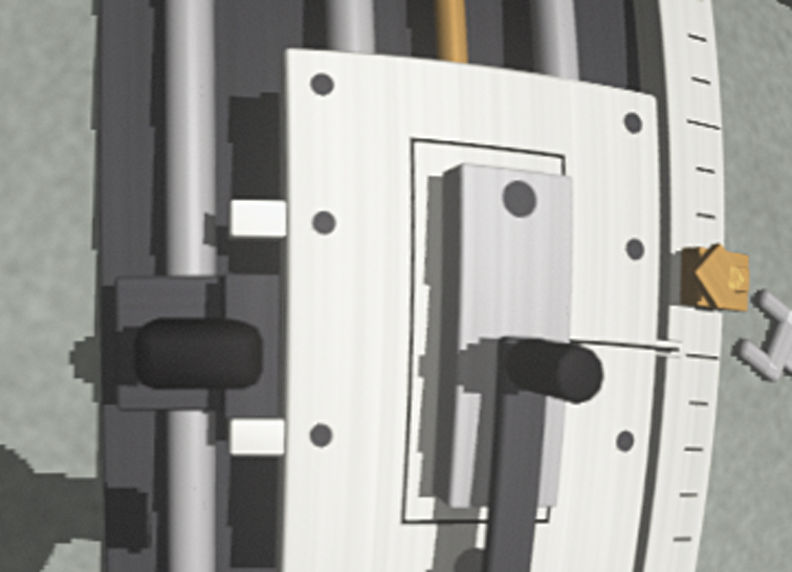

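The bar lies fully across over the specimen. The pointer tip is at crop (695,275) and the index tip at (679,350).

```bash
python3 - <<'E'
from h import *
import pickle
w=pickle.load(open('w5.pkl','rb'));st=bot.get_state()
F=lambda u,v,z:fray(w,240+u/2.2-.27,v/2.2-.27,z)*1000
for z in(.06,.07,.075):
    a,b=F(679,350,z),F(695,275,z);d=a-b;print(z,a.round(1),b.round(1),d@[-.016,1,0])
print('handle',F(199,353,.122)); 
for p in((152,320),(152,387),(250,320),(250,387)):print(F(*p,.122).round(1))
s=pickle.load(open('top4.pkl','rb'))
g=s['frame'].astype(int);m=(g[...,0]-g[...,2]>60);m[:205]=0;m[235:]=0;m[:,:290]=0;m[:,320:]=0
ys,xs=np.nonzero(m)
for y in range(ys.min(),ys.max()+1):
    r=xs[ys==y];print(y,r.min(),r.max())
print(g[226:240,305:325].sum(2)//3)
E
```

```text
0.06 [617.9 -45.3  60. ] [623.9 -15.3  60. ] -29.828979574835703
0.07 [610.8 -45.1  70. ] [616.6 -16.3  70. ] -28.742776416402233
0.075 [607.3 -45.   75. ] [612.9 -16.7  75. ] -28.199674837185494
handle [430.51323437 -53.31997148 122.        ]
[418.3 -44.9 122. ]
[418.4 -62.4 122. ]
[443.6 -44.4 122. ]
[444. -62. 122.]
215 307 309
216 302 310
217 302 310
218 302 310
219 302 310
220 302 310
221 302 310
222 302 310
223 303 310
224 302 310
225 303 310
226 303 309
227 304 308
228 305 307
[[129 129 128 128 118 103 133 182 193 192 192 192 192 192 193 193 192 192
  192 193]
 [125 129 129 122 106  98 135 184 195 193 189 188 187 187 187 186 186 185
  184 183]
 [113 123 121 107  95  95 130 173 181 173 161 153 152 150 147 144 142 137
  133 127]
 [ 87  98  98  84  76  78  94 117 120 114 104  99  95  95  93  91  89  84
   82  77]
 [ 63  69  69  64  61  61  61  66  66  64  62  61  64  70  67  59  58  57
   57  55]
 [ 52  54  54  52  53  52  52  51  51  51  52  60  86 114 108  72  55  56
   56  56]
 [ 50  51  50  51  51  50  51  51  52  56  61  77 120 162 149  96  69  70
   69  70]
 [ 51  51  51  50  51  51  51  53  61  70  72  81 117 149 130  89  75  76
   75  77]
 [ 57  52  50  51  51  50  52  59  70  75  75  82 114 138 103  76  75  76
   76  77]
 [ 66  56  50  49  50  49  52  62  72  74  74  84 124 151 103  74  74  74
   74  75]
 [ 73  66  57  54  55  59  68  77  82  83  86  97 131 155 108  90  94  99
  106 107]
 [115 112 108 107 109 114 120 124 125 130 135 141 153 155 123 135 147 155
  166 170]
 [178 177 176 177 177 177 178 178 179 179 182 183 183 170 150 174 185 187
  191 192]
 [193 194 195 194 194 194 194 194 194 194 194 194 192 177 159 185 195 195
  195 194]]
```

Request:
play_rows(translation=[[0.04,0,-0.3],[0.04,0,-0.7],[0.04,0,-1.0],[0.04,0.1,-1.0],[0.04,0.2,-1.0],[0.04,0.25,-1.0]], dr=[[0,0,0],[0,0,0],[0,0,0],[0,0,0],[0,0,0],[0,0,0]], grip=[255,255,255,255,255,255])

```text
time_s: 16.85
ee_pos: [0.4312, -0.081, 0.0929]
orientation: [0.001, 0.702, 0.712, 0.006]
ft_force: [-0.0, -0.4, 0.8]
gripper_width: 0.002
```

Request:
play_rows(translation=[[0,0.03,0],[0,0.06,0],[0,0.09,0],[0,0.12,0],[0,0.15,0],[0,0.18,0],[0,0.21,0],[0,0.24,0],[0,0.27,0],[0,0.3,0]], dr=[[0,0,0],[0,0,0],[0,0,0],[0,0,0],[0,0,0],[0,0,0],[0,0,0],[0,0,0],[0,0,0],[0,0,0]], grip=[255,255,255,255,255,255,255,255,255,255])

```text
time_s: 17.85
ee_pos: [0.4311, -0.0515, 0.093]
orientation: [0.001, 0.702, 0.712, 0.006]
ft_force: [-0.8, -6.6, 3.9]
gripper_width: 0.002
```

Request:
play_rows(translation=[[0,0.02,0],[0,0.04,0],[0,0.06,0],[0,0.08,0],[0,0.1,0],[0,0.1,0]], dr=[[0,0,0],[0,0,0],[0,0,0],[0,0,0],[0,0,0],[0,0,0]], grip=[255,255,255,255,255,255])

```text
time_s: 18.45
ee_pos: [0.4309, -0.0417, 0.093]
orientation: [0.001, 0.702, 0.712, 0.006]
ft_force: [-0.6, -3.7, 2.8]
gripper_width: 0.002
```

```bash
python3 - <<'E'
from h import *
import pickle
w=snap('wrist','w6');pickle.dump(w,open('w6.pkl','wb'))
s=snap('top','top6');pickle.dump(s,open('top6.pkl','wb'))
st=bot.get_state();print(st['ee_pos'],st['ft_force'])
p=[]
c=np.array([.617,-.016,.067]); d=rot(w['attitude']).T@(c-w['xyz']); th=np.arctan2(np.hypot(d[0],d[1]),d[2]);ph=np.arctan2(d[1],d[0])
u,v=w['cx']+w['fx']*th*np.cos(ph),w['cy']+w['fy']*th*np.sin(ph);print('wrist mark px',u,v)
a,b=px(s,c);print('top',a,b)
x0,y0=max(0,int(u)-40),max(0,int(v)-30);x1,y1=int(a)-20,int(b)-18
A=cv2.resize(w['frame'][y0:y0+60,x0:x0+65],(390,360),interpolation=cv2.INTER_CUBIC);B=cv2.resize(s['frame'][y1:y1+36,x1:x1+40],(400,360),interpolation=cv2.INTER_CUBIC)
cv2.imwrite('pics/m6.png',np.hstack([A,B])[:,:,::-1]);print(x0,y0,x1,y1)
E
```

```text
[ 0.43097062 -0.04164806  0.09300195] [-1.52693106 -5.10710068  2.97808947]
wrist mark px 621.0293716035335 231.62775032725284
top 306.56776839685114 230.63057954375083
581 201 286 212
```

View pics/m6.png

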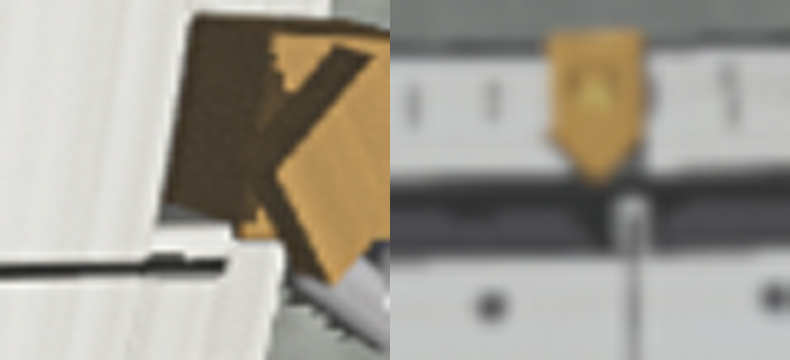

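Left (wrist): the index line's end is at about (228,265) and the arrow tip at about (270,175). Right (top): the tip is at (597,180) and the tongue at (631,200). The table is still a few millimetres short.

```bash
cat > m.py <<'E'
from h import *
def sub(s,z=.067):
    """index minus mark along travel (mm), top view, sub-pixel from colours/brightness"""
    g=s['frame'].astype(float)
    D=np.clip(g[...,0]-g[...,2]-15,0,60)
    out=[]
    # pointer axis: left and right body edges, half-level crossing, rows 218-224
    for y in range(218,225):
        r=D[y,295:320]; k=np.nonzero(r>30)[0]; a,b=k[0],k[-1]
        l=a-(r[a]-30)/(r[a]-r[a-1]); q=b+(r[b]-30)/(r[b]-r[b+1]); out.append((295+(l+q)/2,y))
    pm=[onz(s,x,y,z)*1000 for x,y in out]
    I=g.sum(2)/3; pi=[]
    for y in (232,233):
        c=int(np.argmax(I[y,298:330]))+298; r=np.clip(I[y,c-3:c+4]-85,0,None); pi.append(onz(s,(r*np.arange(c-3,c+4)).sum()/r.sum(),y,z)*1000)
    t=np.array([-.0157,1,0]); return np.mean([p@t for p in pi]),np.mean([p@t for p in pm])
E
python3 - <<'E'
from m import *
import pickle
for n in('top0','top1','top4','top6'):
    a,b=sub(pickle.load(open(n+'.pkl','rb')));print(n,a,b,a-b)
w=pickle.load(open('w6.pkl','rb'))
F=lambda u,v,z:fray(w,581+u/6-.4,201+v/6-.4,z)*1000
for z in(.065,.07): 
  a,b=F(228,265,z),F(270,175,z);print(z,a,b,(a-b)@[-.0157,1,0])
E
```

```text
top0 nan -25.216746241068922 nan
top1 -54.26857400854877 -25.211821093597557 -29.05675291495121
top4 -54.237707719378555 -25.21655168149878 -29.021156037879777
top6 -33.26870074762911 -25.215077760040717 -8.053622987588394
0.065 [619.23622033 -25.00619531  65.        ] [623.60819917 -15.20634432  65.        ] -9.731210921151996
0.07 [613.68208862 -23.54891621  70.        ] [617.92634205 -14.03536348  70.        ] -9.446917951944803m.py:14: RuntimeWarning: invalid value encountered in scalar divide
  c=int(np.argmax(I[y,298:330]))+298; r=np.clip(I[y,c-3:c+4]-85,0,None); pi.append(onz(s,(r*np.arange(c-3,c+4)).sum()/r.sum(),y,z)*1000)
```

The top view gives about -8.1 to -8.7 mm and the wrist about -9.5 mm. I'll creep 5 mm further and measure again.

Request:
play_rows(translation=[[0,0.01,0],[0,0.02,0],[0,0.03,0],[0,0.04,0],[0,0.05,0],[0,0.05,0]], dr=[[0,0,0],[0,0,0],[0,0,0],[0,0,0],[0,0,0],[0,0,0]], grip=[255,255,255,255,255,255])

```text
time_s: 19.15
ee_pos: [0.4308, -0.0369, 0.093]
orientation: [0.001, 0.702, 0.712, 0.005]
ft_force: [-0.6, -4.3, 3.6]
gripper_width: 0.0
```

```bash
python3 - <<'E'
from m import *
import pickle
s=snap('top','top7');pickle.dump(s,open('top7.pkl','wb'));w=snap('wrist','w7');pickle.dump(w,open('w7.pkl','wb'))
a,b=sub(s);print(a,b,a-b,bot.get_state()['ee_pos'],bot.get_state()['ft_force'])
print((s['frame'].sum(2)//3)[226:242,300:316])
E
```

```text
-28.525277222498204 -25.21666616503848 -3.308611057459725 [ 0.43085474 -0.03685181  0.09298943] [-1.88451014 -5.30908076  2.33295999]
[[189 170 138 120 126 131 130 129 128 119 103 133 183 193 193 193]
 [196 190 168 133 119 125 130 129 123 108  98 135 185 197 194 190]
 [185 185 176 148 113 113 124 121 108  95  95 130 174 182 174 161]
 [123 123 122 108  84  87  99  97  84  76  76  95 118 120 115 105]
 [ 72  70  69  66  61  64  68  70  64  61  60  62  66  67  65  63]
 [ 54  53  53  52  52  54  67  88  95  79  58  52  51  50  51  54]
 [ 56  57  57  54  51  58  94 141 153 122  71  50  50  52  57  63]
 [ 71  71  71  67  55  60 100 145 152 129  77  50  52  61  69  73]
 [ 76  76  76  74  66  64  96 130 129 122  78  50  58  71  76  77]
 [ 75  75  75  76  72  72  96 126 127 122  78  52  62  72  75  75]
 [ 72  73  72  74  75  78  96 121 127 125  84  67  77  81  84  88]
 [108 110 110 112 115 116 118 121 124 137 122 121 125 127 129 136]
 [176 177 177 177 178 179 176 162 148 174 180 179 179 180 181 184]
 [195 195 195 195 195 195 192 173 152 184 196 196 195 195 196 196]
 [196 196 196 196 196 197 193 173 149 184 197 196 195 196 196 196]
 [195 195 195 194 195 195 192 172 149 184 196 195 195 195 195 195]]
```

The gap is now about -3.4 mm: sub-pixel tongue 307.7 against tip 306.3. I'll push the remaining 3.3 mm slowly.

Request:
play_rows(translation=[[0,0.008,0],[0,0.016,0],[0,0.024,0],[0,0.033,0],[0,0.033,0],[0,0.033,0]], dr=[[0,0,0],[0,0,0],[0,0,0],[0,0,0],[0,0,0],[0,0,0]], grip=[255,255,255,255,255,255])

```text
time_s: 19.85
ee_pos: [0.4308, -0.0338, 0.093]
orientation: [0.001, 0.702, 0.712, 0.005]
ft_force: [-0.9, -5.5, 3.6]
gripper_width: 0.002
```

```bash
python3 - <<'E'
from m import *
import pickle
s=snap('top','top8');pickle.dump(s,open('top8.pkl','wb'));w=snap('wrist','w8');pickle.dump(w,open('w8.pkl','wb'))
a,b=sub(s);print(a,b,a-b,bot.get_state()['ee_pos'],bot.get_state()['ft_force'])
print((s['frame'].sum(2)//3)[227:242,300:316])
E
```

```text
-24.791680656946532 -25.216322991937083 0.42464233499055126 [ 0.43076397 -0.03372001  0.09298055] [-0.67257154 -4.57111725  2.18788576]
[[196 189 168 132 119 126 129 128 123 107  98 136 185 196 193 190]
 [185 185 177 149 113 113 124 122 108  95  95 130 174 181 174 161]
 [124 123 120 109  84  87  98  97  84  76  78  94 117 121 115 104]
 [ 70  71  70  65  61  62  68  69  64  61  61  62  66  66  64  62]
 [ 54  52  53  51  55  74  98  94  66  52  52  53  51  51  51  53]
 [ 55  56  55  51  64 112 159 149  90  52  50  51  51  52  56  61]
 [ 71  71  69  65  68 112 155 142  86  53  51  51  53  61  70  73]
 [ 76  75  75  72  74 108 141 110  70  53  50  52  59  71  76  76]
 [ 76  74  75  74  82 124 152 104  66  53  49  52  62  72  76  75]
 [ 72  72  72  73  85 125 152 105  74  62  60  69  78  81  84  88]
 [108 109 110 111 117 134 142 113 115 113 114 121 125 127 130 136]
 [177 176 176 177 178 179 167 148 171 178 179 180 180 180 181 184]
 [195 195 195 195 195 194 177 158 186 195 196 195 196 196 196 196]
 [196 195 196 196 196 193 175 152 186 197 196 196 196 197 196 197]
 [195 195 194 195 195 192 172 149 184 196 195 194 195 195 195 195]]
```

The index is on the mark within about 0.5 mm. I'll retreat towards -y and then up.

Request:
play_rows(translation=[[0,-0.05,0],[0,-0.2,0],[0,-0.5,0],[0,-0.5,0.4],[0,-0.5,0.8],[0,-0.5,1.0],[0,-0.5,1.0],[0,-0.5,1.0]], dr=[[0,0,0],[0,0,0],[0,0,0],[0,0,0],[0,0,0],[0,0,0],[0,0,0],[0,0,0]], grip=[255,255,255,255,255,255,255,255])

```text
time_s: 20.75
ee_pos: [0.4306, -0.0836, 0.1927]
orientation: [0.001, 0.702, 0.712, 0.006]
ft_force: [-0.8, -0.8, 0.3]
gripper_width: 0.001
```

```bash
python3 - <<'E'
from m import *
s=snap('top','top9');w=snap('wrist','w9')
a,b=sub(s);print(a,b,a-b,bot.get_state()['ee_pos'],bot.get_state()['ft_force'])
A=cv2.resize(w['frame'],(480,360));B=cv2.resize(s['frame'][208:240,290:322],(320,320),interpolation=cv2.INTER_CUBIC)
o=np.zeros((560,800,3),np.uint8);C=cv2.resize(w['frame'][0:260,240:600],(480,347),interpolation=cv2.INTER_CUBIC);o[:347,:480]=C;o[:320,480:]=B;cv2.imwrite('pics/m9.png',o[:347,:,::-1])
E
```

```text
-24.80043027604401 -25.21011750368959 0.4096872276455805 [ 0.42988253 -0.08347414  0.19175034] [0.21435159 0.42823463 0.02783808]
```

View pics/m9.png

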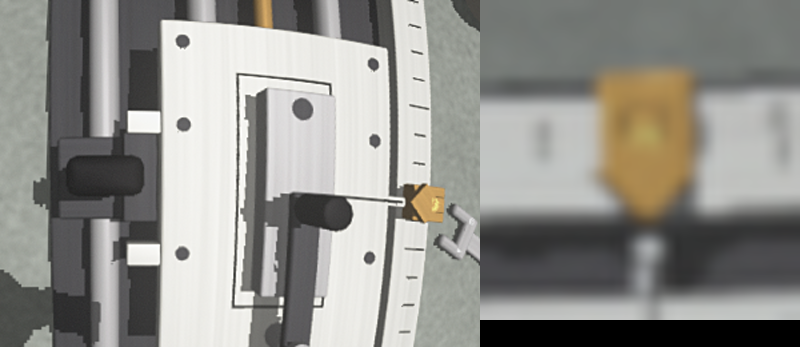

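The tongue and pointer are in line in both views. The handle block stands against the far lug, the bar is across and the specimen is inside the outline.

```bash
python3 -c "
from cell import bot
print(bot.hand_in())"
```

```text
the job is handed in; nothing more can be done
None
```

The job was carried through in order and handed in at about 21 s of the 72 s allowed; `hand_in` reports no verdict.

1. **Pull back:** I pulled the table towards the motor by the handle until the index was about 29 mm short of the pointer.
2. **Specimen:** I laid it in the outline. The wrist camera put its middle about 1 mm from the outline's middle and within about 1°.
3. **Hold-down bar:** I swung it across until the knob gave about 7 N against its stop. A later wrist view shows it lying across the specimen.
4. **Return to the pointer:** I pushed the handle away from the motor, slowing to short steps with checks at −8 mm and −3.4 mm. I then backed the fingers off towards the motor.

Checks after letting go:
- **Alignment:** the top view gave index minus pointer = +0.4 mm, unchanged by the release. The arm travel gave about −0.3 mm.
- **Handle slack:** the handle block appears against the far lug. I judged this from the picture and the push force, not from the joint value.
- **Disagreement:** at the −8 mm check, the top view read −8.1 mm and the wrist view about −9.5 mm. I trusted the top view. The last pictures from both cameras show tongue and pointer in line.
- **Things not to be moved:** nothing in the force readings or pictures suggests that the pointer, disc, wrench or jar was touched. The pointer's measured position stayed the same throughout. I did not measure the other three again.

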